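# Dry layout of guitar hardware on a body blank

### The job

Lay the hardware out on the small guitar body to check the spacing before drilling: the narrow black pickup 30 mm clear of the end of the neck stub, the bridge 30 mm clear of the tailpiece, and the dark wooden riser midway in the space between the neck stub and the tailpiece, with the wide metal pickup centred on top of the riser and lengthwise with it. Everything lies flat and the right way up, centred on the pencil centre line and with its length square across it. Leave the jar, the screwdriver and the dome knob where they are.

Things in the scene. Friction and masses are not known exactly. Their poses are not given: they have to be found in the camera images.
- blank: The small guitar body, a fixed pale wood slab, 330 mm long (own y), 40 mm thick: two round bouts 190 mm across, centred 70 mm either side of the middle, and a 150 mm waist. Origin at the centre of its underside, z up; flat top at z = 40 mm. A pencil centre line runs along y at x = 0. Neck stub and tailpiece are fixed on top, one near each end; which end varies.
- neck_stub: Fixed cut-off neck end on top of the body, over the centre line: wooden block with dark fretted top, 56 mm wide (own x), 70 mm long (own y, along the centre line), 23 mm high. Origin at the centre of its underside; its end facing the tailpiece is 35 mm from it. The tailpiece's origin is 258 mm away along the line. Its y may point to or away from the tailpiece.
- tailpiece: Fixed steel bar on top of the body, lying across the centre line: 100 mm long over its round ends (own x), 16 mm wide (own y, along the centre line), 16 mm high. Origin at the centre of its underside, so its face towards the neck stub lies 8 mm from the origin. Its y axis may point to or away from the neck stub.
- narrow_pickup: Narrow black plastic pickup with six small steel poles on top: 70 mm long, 20 mm wide, 16 mm high. Origin at the centre of its underside, y along its length, x across its width, z up; a half turn makes no difference. Loose, stands flat on its underside at the start.
- wide_pickup: Wide pickup with a plain steel cover and six dark screw heads on top: 68 mm long, 38 mm wide, 20 mm high. Origin at the centre of its underside, y along its length, x across its width, z up; a half turn makes no difference. Loose, stands flat on its underside at the start.
- riser: Thin flat rectangular plate of dark wood, a pickup riser: 84 mm long, 50 mm wide, 8 mm thick. Origin at the centre of its underside, y along its length, x across its width, z up; a half turn makes no difference. Loose, stands flat on its underside at the start.
- bridge: Narrow steel guitar bridge bar with six small brass saddles standing in a row on top: 78 mm long, 18 mm wide, bar 11 mm high, saddles (11 mm wide) up to 15.7 mm. Origin at the centre of its underside, y along its length, x across its width, z up; a half turn makes no difference. Loose, stands flat on its underside at the start.
- jar: Bystander: small closed amber glass jar with a steel cap, 48 mm across, 50 mm high, loose, upright. Origin at the centre of its underside.
- screwdriver: Bystander: loose screwdriver with a wooden handle, 170 mm long, lying along its own x, handle to -x. Origin on the bench under about its middle.
- dome_knob: Bystander: small round black control knob, 28 mm across, 19 mm high, loose, upright. Origin at the centre of its underside.
There are look-alikes about, which are no part of the job. Several things look just like the narrow_pickup: the one meant starts farthest from the robot's base. Leave any turquoise look-alike of the wide_pickup alone.

How it is judged (in metres and radians):
At the end, for the whole second after the job is handed in: Narrow pickup, bridge, riser flat on the body, within 12 mm of the centre line, square within 0.17 rad; gaps to neck stub and tailpiece 30 +-12 mm; riser midway +-12 mm; wide pickup flat on the riser, within 9 mm, 0.17 rad. All upright, released, at rest (horizontal distance between narrow_pickup and neck_stub between 0.063 and 0.087 m and horizontal distance between narrow_pickup and tailpiece below 0.205 m and horizontal distance between bridge and tailpiece between 0.035 and 0.059 m and horizontal distance between bridge and neck_stub below 0.23 m and horizontal distance between riser and neck_stub between 0.1305 and 0.1545 m and horizontal distance between riser and tailpiece below 0.13 m and x of narrow_pickup in the frame of blank between -0.012 and 0.012 m and z of narrow_pickup in the frame of blank between 0.036 and 0.044 m and angle between the y axis of each of narrow_pickup, bridge, riser and the x axis of blank, either way round below 0.17 rad and x of bridge in the frame of blank between -0.012 and 0.012 m and z of bridge in the frame of blank between 0.036 and 0.044 m and x of riser in the frame of blank between -0.012 and 0.012 m and z of riser in the frame of blank between 0.036 and 0.044 m and horizontal distance between wide_pickup and riser below 0.009 m and z of wide_pickup in the frame of riser between 0.005 and 0.011 m and angle between the y axis of wide_pickup and the y axis of riser, either way round below 0.17 rad and angle between each of narrow_pickup, wide_pickup, riser, bridge's own z axis and vertical below 0.1 rad and linear speed of each of narrow_pickup, wide_pickup, riser, bridge below 0.02 m/s and angular speed of each of narrow_pickup, wide_pickup, riser, bridge below 0.2 rad/s); the robot touches nothing.
It fails at once if the jar is pushed more than 15 mm from its place (distance of jar from where it was at the start of the episode above 0.015 m).
It fails at once if the screwdriver is pushed more than 15 mm from its place (distance of screwdriver from where it was at the start of the episode above 0.015 m).
It fails at once if the dome knob is pushed more than 15 mm from its place (distance of dome_knob from where it was at the start of the episode above 0.015 m).
It also fails if it takes over 115 s, if anything falls off the work surface, if the arm or the gripper's body presses on something with over 40 N, if the wrist force passes 120 N, or if a joint passes its speed limit or range.

### The arm

A 6-joint arm with a two-finger parallel gripper is mounted at the origin on the work surface. World frame = base frame: x ahead of the robot, y to its left, z up, the work surface at z = 0. Lengths are in m, angles in degrees, forces in N, time in s.
With the tool pointing down it reaches from about 0.35 to 0.875 m from the base axis. Payload 4.2 kg.
Tool frame: the origin (TCP) lies between the finger pads; the fingertips stand 14 mm ahead of it and the grasp point (between the pads) lies 5 mm behind it; z points along the fingers, y is the line along which they close (so a half turn about z gives the same grasp; the last joint's range is limited). The gripper opens to 87 mm and grips with 3 to 60 N. Pads are 19 mm wide; open, the fingers measure 117 mm over their backs; the gripper's body (75 mm by 190 mm) begins 51 mm behind the grasp point.
Start: joints at [-62.246, 22.042, 0.453, 0, -68.411, -14.817], TCP at [0.14, -0.609, 0.237] pointing down, gripper open.
Joint ranges: [-179.83, 179.83], [-69.29, 118.12], [-61.27, 80.66], [-181.25, 117.63], [-171.15, -9.14], [-177.46, 177.46]. Speed limits (degrees/s): [159.86, 159.86, 180, 180, 180, 180].

### API

Orientations are given as a 3x3 rotation matrix whose columns are the frame's x, y, z axes.
In Python, from station import * gives the robot as it stands. The module is installed in compiled form; this text tells all that it offers.
- The arm moves only by the tool play_rows, never from a script. Its argument "steps" is a list of rows, each an object of numbers: "ax", "ay", "az": the turn, a rotation vector about the tool's x, y, z in degrees; "dx", "dy", "dz": the shift along the tool's x, y, z in mm; "claw": the finger opening in mm, from 0 to 87. A call has 1 to 20 rows; each row shifts and turns the commanded pose from where the row before left it, along the tool's axes as they then stand; what a row does not reach is not made up. A row lasts 1/10 s, in which the tool goes at most 50 mm and 8.59 degrees, less where a joint would pass 70% of its speed; a pose out of reach is approached as far as the arm can. A call with a gripper value outside its range is refused whole. The fingers move at their own pace and stop on an object; the grip force is fixed at half the most. Time passes only in rows, so rows that do not move let the fingers close. It gives the time, the measured TCP pose, the force, the opening and the grip force at its end, in the units of the state.
- sense(): the state, without advancing time (a new reading comes with each control period).
- capture(name): name is "scene" or "top" or "wrist"; returns a dict with "frame" (400x640x3 uint8, blue, green, red), "range_z" (400x640 float32, m along the optical axis (not along the pixel's ray), 0 where there is no reading), "fx", "fy", "cx", "cy" (pixels), "xyz" and "rotation" of the camera in the world. Camera axes: x right, y down, z forward; pixel columns grow to the right and rows downward; lengths in m; the calibration is good to about 2 mm. A picture is of the moment at which its call begins.
- finish_job(): hands the job in; it is judged then, once.
The state is a dict: "time_s": time; "joints": joint angles; "joint_velocities": joint speeds; "effort": joint torques, N m; "tcp_pos": TCP position; "ee_rot": TCP orientation; "wrist_force": force on the tool from outside, world axes, zero at the start; "moment": the same for the moment, N m; "gripper_width": opening from 0.0 (shut) to 1.0 (fully open); "gripper_force": force on a finger pad.
Only numpy, scipy, OpenCV 4.12 (cv2) and the standard library are available. Lean on these libraries where they do the work, as an engineer would, in place of code of your own. Each camera call takes 0.05 s, during which the arm holds its last target. There are 200 camera calls.

## Working session

There is one attempt and no reset: what is moved stays moved. The work goes in short steps, Python scripts to look and compute and a tool call to move; the robot and the scene stay as the last step left them, time stands still between calls to the robot, and variables do not carry over. Pictures are saved under pics/ and viewed, at most 14 in all, crops included, and the job is handed in when it is done.

Besides the shell and the picture viewer there is one more tool, called after ">>>" as name(argument=value, ...) on one line, values as JSON. play_rows: Moves the arm, as the interface text tells. Its arguments: {"type":"object","properties":{"steps":{"type":"array"}},"required":["steps"]}

```bash
mkdir -p pics; python3 - <<'E'
from station import *
import cv2,numpy as np,pickle
s=sense();print(s)
for n in("top","scene"):
    c=capture(n);pickle.dump(c,open(n+".pkl","wb"));cv2.imwrite(f"pics/{n}0.png",c["frame"]);print(n,c["fx"],c["fy"],c["cx"],c["cy"],c["xyz"],c["rotation"])
E
```

```text
{'time_s': 0.0, 'joints': array([-6.22465123e+01,  2.20922802e+01,  3.81709401e-01, -2.92761489e-02,
       -6.84122543e+01, -1.48159887e+01]), 'joint_velocities': array([ 0.06758862, -0.04367532, -0.01527592,  0.01672212, -0.04559566,
        0.00650605]), 'effort': array([ 9.58508717e-04, -3.90664816e+01,  1.87403619e+01,  4.21975181e+00,
        1.09643143e-02, -1.88203589e-04]), 'tcp_pos': array([ 0.13982154, -0.60858199,  0.23545601]), 'ee_rot': array([[-9.74657034e-01, -2.23703671e-01, -5.77768148e-04],
       [-2.23704399e-01,  9.74654736e-01,  2.11829906e-03],
       [ 8.92531870e-05,  2.19386435e-03, -9.99997589e-01]]), 'wrist_force': array([-0.32731673, -0.03998161,  0.40443484]), 'moment': array([ 0.03913777,  0.01729407, -0.01570311]), 'gripper_force': 0.0, 'gripper_width': 1.001906188636923}
top 406.13266404872735 406.13266404872735 325.42841710714043 199.62544279419296 [0.29697173 0.00472582 1.34136481] [[-0.00555986 -0.98895122  0.14813704]
 [-0.99995716  0.00440199 -0.00814296]
 [ 0.00740089 -0.14817596 -0.98893332]]
scene 396.44580115203473 396.44580115203473 317.7098381103478 196.1273735967947 [0.97394756 0.72061101 0.82507802] [[-0.82351844  0.38425008 -0.41733589]
 [ 0.56719666  0.54440538 -0.61798926]
 [-0.01026252 -0.74563708 -0.66627324]]
```

View pics/top0.png

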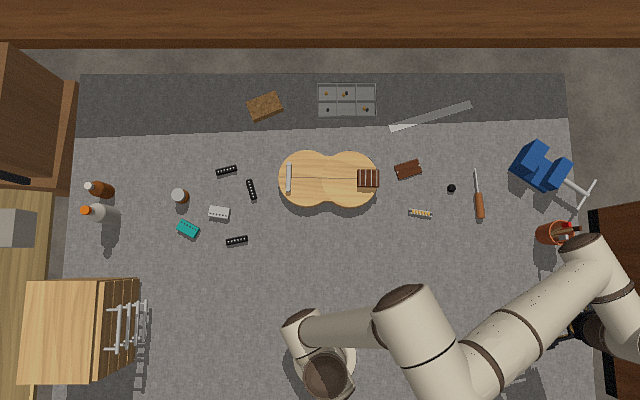

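View pics/scene0.png

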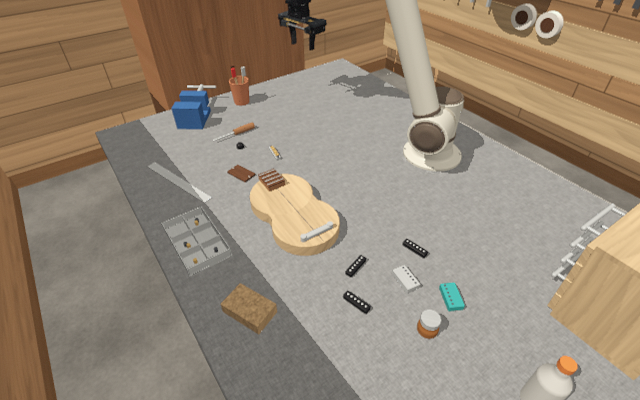

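The top view shows the body at (328,178) with the tailpiece on the left (288,179) and the neck stub on the right (368,177). The black pickups are at (226,170), (251,189) and (236,240), the steel pickup at (219,212), turquoise at (188,229), riser at (407,169), bridge at (420,212), knob at (451,188), screwdriver at (478,195) and jar at (180,196).

```bash
cat > h.py <<'E'
import numpy as np,cv2,pickle
def cloud(c):
    h,w=c["range_z"].shape;v,u=np.mgrid[:h,:w];z=c["range_z"]
    p=np.stack([(u-c["cx"])/c["fx"]*z,(v-c["cy"])/c["fy"]*z,z],-1)
    return p@np.array(c["rotation"]).T+c["xyz"]
def cast(c,uv,z):
    uv=np.atleast_2d(np.asarray(uv,float))
    d=np.c_[(uv[:,0]-c["cx"])/c["fx"],(uv[:,1]-c["cy"])/c["fy"],np.ones(len(uv))]@np.array(c["rotation"]).T
    return (c["xyz"]+d*((z-c["xyz"][2])/d[:,2])[:,None])[:,:2]
def rect(p):
    (x,y),(a,b),t=cv2.minAreaRect(np.asarray(p,np.float32)*1000)
    if a<b:a,b,t=b,a,t+90
    return "c=(%.1f,%.1f) %0.1fx%.1f long-axis yaw %.1f"%(x,y,a,b,(t+90)%180-90)
E
python3 - <<'E'
from h import *
c=pickle.load(open("top.pkl","rb"));P=cloud(c)
m=((P[...,2]>0.004)&(c["range_z"]>0)).astype(np.uint8);m[:,:70]=0;m[:135]=0;m[260:]=0;m[:,505:]=0
n,l,s,ct=cv2.connectedComponentsWithStats(m)
for i in range(1,n):
    if s[i,4]>15:
        q=P[l==i];zt=np.percentile(q[:,2],85)
        v,u=np.nonzero(l==i)
        print(ct[i].round(),s[i,4],"ztop%.3f"%zt,rect(q[:,:2]),c["frame"][l==i].mean(0).round())
f=c["frame"];cv2.imwrite("pics/crop0.png",cv2.resize(f[140:260,160:500],None,fx=2.35,fy=2.35,interpolation=cv2.INTER_CUBIC))
E
```

```text
[328. 179.] 4886 ztop0.043 c=(564.2,-15.5) 333.9x192.1 long-axis yaw 89.7 [107. 150. 180.]
[408. 169.] 335 ztop0.010 c=(599.4,-284.0) 86.3x57.7 long-axis yaw -75.7 [38. 57. 92.]
[226. 170.] 136 ztop0.017 c=(598.7,325.7) 70.2x21.7 long-axis yaw -76.3 [43. 44. 46.]
[479. 200.] 263 ztop0.025 c=(517.3,-515.9) 169.4x34.6 long-axis yaw 2.2 [ 69.  96. 132.]
[251. 189.] 133 ztop0.018 c=(536.1,242.5) 76.1x21.5 long-axis yaw 16.9 [45. 45. 47.]
[100. 189.] 401 ztop0.106 c=(521.9,744.0) 104.8x46.0 long-axis yaw -80.1 [44. 68. 98.]
[451. 188.] 55 ztop0.019 c=(535.1,-426.9) 26.2x23.6 long-axis yaw -88.0 [30. 30. 32.]
[180. 195.] 217 ztop0.051 c=(509.0,467.9) 45.6x44.5 long-axis yaw -48.0 [112. 123. 134.]
[101. 213.] 635 ztop0.138 c=(465.4,733.1) 137.4x59.8 long-axis yaw 63.3 [ 91. 107. 123.]
[219. 212.] 259 ztop0.021 c=(454.5,343.9) 72.2x43.6 long-axis yaw 80.9 [150. 155. 158.]
[420. 212.] 141 ztop0.015 c=(455.5,-318.2) 82.3x27.5 long-axis yaw 86.3 [108. 135. 150.]
[188. 228.] 262 ztop0.021 c=(403.7,443.8) 74.3x38.3 long-axis yaw 60.9 [131. 139.  42.]
[237. 240.] 142 ztop0.018 c=(366.3,283.5) 72.5x23.6 long-axis yaw -74.1 [48. 48. 50.]
```

View pics/crop0.png

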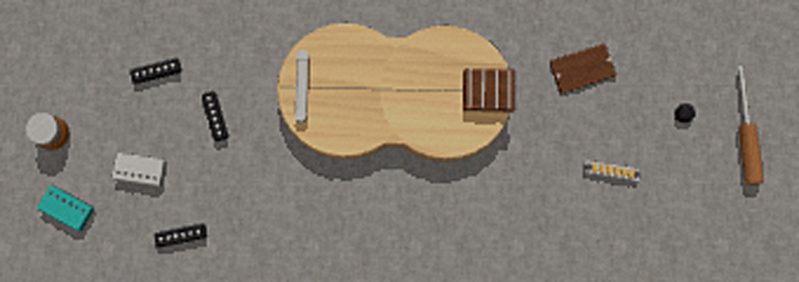

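```bash
cat >> h.py <<'E'
def go(x,y,z,psi):
    """mm, closing angle deg: print turn az, then shift in the frame after the turn and before it"""
    from station import sense
    s=sense();R=s["ee_rot"];p=s["tcp_pos"]*1000
    a=np.degrees(np.arctan2(R[1,1],R[0,1]));d=(psi-a+180)%360-180
    if d<-175:d+=360
    D=np.array([x,y,z])-p
    f=lambda t:np.round([D@[np.sin(t),-np.cos(t),0],D@[np.cos(t),np.sin(t),0],-D[2]],1)
    print("tcp",p.round(1),"psi %.1f j6 %.0f az %.1f"%(a,s["joints"][5],-d),"before",f(np.radians(a)),"after",f(np.radians(psi)))
E
python3 - <<'E'
from h import *
c=pickle.load(open("top.pkl","rb"));P=cloud(c)
m=((P[...,2]>0.048)&(P[...,2]<.08)).astype(np.uint8);m[:,:265]=0;m[:,395:]=0;m[:140]=0;m[220:]=0
n,l,s,ct=cv2.connectedComponentsWithStats(m)
for i in range(1,n):
    if s[i,4]>9:
        q=P[l==i];print(ct[i].round(),s[i,4],np.median(q[:,2]),rect(q[:,:2]),q[:,:2].mean(0))
# pencil line: dark pixels on body top
g=cv2.cvtColor(c["frame"],cv2.COLOR_BGR2GRAY).astype(float)
for u in range(298,356,6):
    b=g[160:196,u:u+6].mean(1);v=160+np.argmin(b[5:-5]-cv2.blur(b[:,None],(1,9))[5:-5,0])+5
    w=np.array([v-1,v,v+1]);k=b[max(0,v-160-3):v-160+4].max()-b[v-161:v-158];print((cast(c,[[u+2.5,(w*k).sum()/k.sum()]],.04)*1000).round(1),k.round())
go(599,-284,200,194)
E
```

```text
[288. 176.] 139 0.05303667955855973 c=(568.4,114.6) 99.6x16.2 long-axis yaw -1.9 [0.56734187 0.11420771]
[368. 178.] 390 0.06107361187138827 c=(561.0,-141.7) 68.3x57.3 long-axis yaw 88.9 [ 0.56004679 -0.14169842]
[[567.  75.]] [ 1. 48.  0.]
[[567.1  55.4]] [ 3. 49.  0.]
[[566.9  35.8]] [ 9. 56.  8.]
[[565.5  16.2]] [ 3. 31. 27.]
[[564.   -3.4]] [20. 30.  8.]
[[562.6 -22.9]] [ 0. 51. 13.]
[[562.5 -42.6]] [ 0. 51. 13.]
[[562.6 -62.2]] [ 0. 50.  9.]
[[562.9 -81.8]] [ 0. 46.  2.]
[[ 563.3 -101.4]] [ 5. 40.  0.]
tcp [ 139.8 -608.7  235.6] psi 102.9 j6 -15 az -91.1 before [520.2 213.7  35.6] after [ 203.9 -524.1   35.6]
```

>>> play_rows(steps=[{"dx":43.4,"dy":17.8,"dz":3},{"dx":43.4,"dy":17.8,"dz":3},{"dx":43.4,"dy":17.8,"dz":3},{"dx":43.4,"dy":17.8,"dz":3},{"dx":43.4,"dy":17.8,"dz":3},{"dx":43.4,"dy":17.8,"dz":3},{"dx":43.4,"dy":17.8,"dz":3},{"dx":43.4,"dy":17.8,"dz":3},{"dx":43.4,"dy":17.8,"dz":3},{"dx":43.4,"dy":17.8,"dz":3},{"dx":43.4,"dy":17.8,"dz":3},{"dx":43.4,"dy":17.8,"dz":3}])

```text
invalid input at $.steps[0]: expected keys ax, ay, az, dx, dy, dz, claw
```

>>> play_rows(steps=[{"az":-8.3},{"az":-8.3},{"az":-8.3},{"az":-8.3},{"az":-8.3},{"az":-8.3},{"az":-8.3},{"az":-8.3},{"az":-8.3},{"az":-8.3},{"az":-8},{},{}])

```text
invalid input at $.steps[0]: expected keys ax, ay, az, dx, dy, dz, claw
```

```bash
python3 - <<'E'
from h import *
from station import *
go(599,-284,200,194)
c=capture("wrist");pickle.dump(c,open("w1.pkl","wb"));cv2.imwrite("pics/w1.png",c["frame"]);print(c["xyz"],c["rotation"],c["fx"])
P=cloud(c);m=((P[...,2]>.004)&(P[...,2]<.012)).astype(np.uint8)
n,l,s,ct=cv2.connectedComponentsWithStats(m)
for i in range(1,n):
    if s[i,4]>1000:print(ct[i],s[i],rect(P[l==i][:,:2]),P[l==i][:,2].mean())
E
```

```text
tcp [ 139.8 -608.7  235.6] psi 102.9 j6 -15 az -91.1 before [520.2 213.7  35.6] after [ 203.9 -524.1   35.6]
[ 0.06148978 -0.62586386  0.38462296] [[-0.22398393  0.93155367  0.28642444]
 [ 0.97459088  0.21350258  0.06774415]
 [ 0.00195495  0.29432024 -0.95570486]] 342.1118275631745
```

View pics/w1.png

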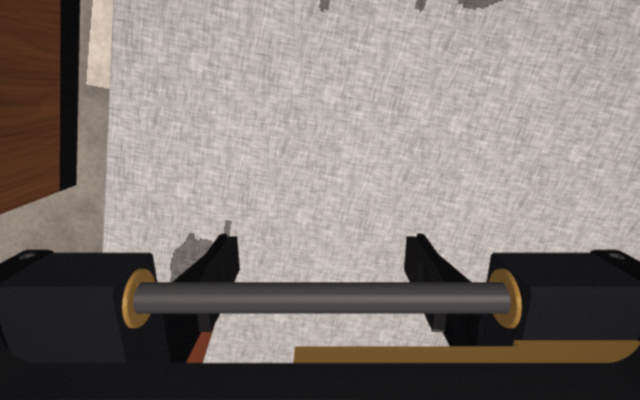

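Wrist view: bench only, with the fingers at (230,280) and (415,280) and a rod over row 297, so the part must lie ahead (tool +x) of the TCP to be seen. The rows need every key, so the moves were refused.

>>> play_rows(steps=[{"ax":0,"ay":0,"az":0,"dx":43.5,"dy":12,"dz":3,"claw":87},{"ax":0,"ay":0,"az":0,"dx":43.5,"dy":12,"dz":3,"claw":87},{"ax":0,"ay":0,"az":0,"dx":43.5,"dy":12,"dz":3,"claw":87},{"ax":0,"ay":0,"az":0,"dx":43.5,"dy":12,"dz":3,"claw":87},{"ax":0,"ay":0,"az":0,"dx":43.5,"dy":12,"dz":3,"claw":87},{"ax":0,"ay":0,"az":0,"dx":43.5,"dy":12,"dz":3,"claw":87},{"ax":0,"ay":0,"az":0,"dx":43.5,"dy":12,"dz":3,"claw":87},{"ax":0,"ay":0,"az":0,"dx":43.5,"dy":12,"dz":3,"claw":87},{"ax":0,"ay":0,"az":0,"dx":43.5,"dy":12,"dz":3,"claw":87},{"ax":0,"ay":0,"az":0,"dx":43.5,"dy":12,"dz":3,"claw":87},{"ax":0,"ay":0,"az":0,"dx":43.5,"dy":12,"dz":3,"claw":87},{"ax":0,"ay":0,"az":0,"dx":43.5,"dy":12,"dz":3,"claw":87}])

```text
time_s: 1.35
tcp_pos: [-0.4027, -0.5852, 0.1999]
ee_rot: [[-0.975, -0.224, 0.0], [-0.224, 0.975, 0.001], [-0.001, 0.001, -1.0]]
wrist_force: [0.7, -1.3, -0.1]
gripper_width: 1.001
gripper_force: 0.0
```

>>> play_rows(steps=[{"ax":0,"ay":0,"az":-8.3,"dx":0,"dy":0,"dz":0,"claw":87},{"ax":0,"ay":0,"az":-8.3,"dx":0,"dy":0,"dz":0,"claw":87},{"ax":0,"ay":0,"az":-8.3,"dx":0,"dy":0,"dz":0,"claw":87},{"ax":0,"ay":0,"az":-8.3,"dx":0,"dy":0,"dz":0,"claw":87},{"ax":0,"ay":0,"az":-8.3,"dx":0,"dy":0,"dz":0,"claw":87},{"ax":0,"ay":0,"az":-8.3,"dx":0,"dy":0,"dz":0,"claw":87},{"ax":0,"ay":0,"az":-8.3,"dx":0,"dy":0,"dz":0,"claw":87},{"ax":0,"ay":0,"az":-8.3,"dx":0,"dy":0,"dz":0,"claw":87},{"ax":0,"ay":0,"az":-8.3,"dx":0,"dy":0,"dz":0,"claw":87},{"ax":0,"ay":0,"az":-8.3,"dx":0,"dy":0,"dz":0,"claw":87},{"ax":0,"ay":0,"az":-8,"dx":0,"dy":0,"dz":0,"claw":87},{"ax":0,"ay":0,"az":0,"dx":0,"dy":0,"dz":0,"claw":87},{"ax":0,"ay":0,"az":0,"dx":0,"dy":0,"dz":0,"claw":87}])

```text
time_s: 2.65
tcp_pos: [-0.401, -0.5855, 0.2002]
ee_rot: [[0.238, -0.971, 0.0], [-0.971, -0.238, 0.001], [-0.0, -0.0, -1.0]]
wrist_force: [0.3, -0.2, 0.0]
gripper_width: 1.004
gripper_force: 0.0
```

```bash
cat >> h.py <<'E'
def look(name,zlo,zhi,ztop,amin=800):
    from station import capture
    c=capture("wrist");pickle.dump(c,open(name+".pkl","wb"));cv2.imwrite(f"pics/{name}.png",c["frame"])
    P=cloud(c);m=((P[...,2]>zlo)&(P[...,2]<zhi)).astype(np.uint8);m[232:]=0
    n,l,s,ct=cv2.connectedComponentsWithStats(m)
    for i in range(1,n):
        if s[i,4]>amin:
            k=max(cv2.findContours((l==i).astype(np.uint8),0,2)[0],key=len)[:,0]
            print(ct[i].round(),s[i,:4],"cloud",rect(P[l==i][:,:2]),"cast",rect(cast(c,k,ztop)),"z %.4f"%np.median(P[l==i][:,2]))
E
python3 - <<'E'
from h import *
go(599,-284,200,194)
look("w2",.005,.015,.008)
E
```

```text
tcp [-401.  -585.5  200.2] psi -166.2 j6 125 az -0.2 before [ 5.490e+01 -1.043e+03  2.000e-01] after [ 5.0600e+01 -1.0432e+03  2.0000e-01]
```

View pics/w2.png

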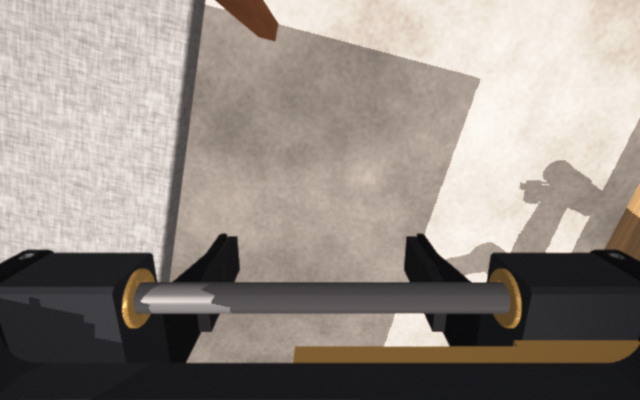

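The sign of the tool's x axis in my helper was wrong. The wrist view shows the room past the bench edge, with nothing touched. I'm fixing the helper and going back.

>>> play_rows(steps=[{"ax":0,"ay":0,"az":0,"dx":-5.2,"dy":-43.4,"dz":0,"claw":87},{"ax":0,"ay":0,"az":0,"dx":-5.2,"dy":-43.4,"dz":0,"claw":87},{"ax":0,"ay":0,"az":0,"dx":-5.2,"dy":-43.4,"dz":0,"claw":87},{"ax":0,"ay":0,"az":0,"dx":-5.2,"dy":-43.4,"dz":0,"claw":87},{"ax":0,"ay":0,"az":0,"dx":-5.2,"dy":-43.4,"dz":0,"claw":87},{"ax":0,"ay":0,"az":0,"dx":-5.2,"dy":-43.4,"dz":0,"claw":87},{"ax":0,"ay":0,"az":0,"dx":-5.2,"dy":-43.4,"dz":0,"claw":87},{"ax":0,"ay":0,"az":0,"dx":-5.2,"dy":-43.4,"dz":0,"claw":87},{"ax":0,"ay":0,"az":0,"dx":-5.2,"dy":-43.4,"dz":0,"claw":87},{"ax":0,"ay":0,"az":0,"dx":-5.2,"dy":-43.4,"dz":0,"claw":87},{"ax":0,"ay":0,"az":0,"dx":-5.2,"dy":-43.4,"dz":0,"claw":87},{"ax":0,"ay":0,"az":0,"dx":-5.2,"dy":-43.4,"dz":0,"claw":87}])

```text
time_s: 3.9
tcp_pos: [0.0909, -0.3988, 0.201]
ee_rot: [[0.239, -0.971, 0.001], [-0.971, -0.239, -0.001], [0.001, -0.0, -1.0]]
wrist_force: [0.8, -0.9, -1.2]
gripper_width: 0.997
gripper_force: 0.0
```

```bash
sed -i 's/D@\[np.sin(t),-np.cos(t),0\]/D@[-np.sin(t),np.cos(t),0]/' h.py; python3 - <<'E'
from h import *
go(582,-216,200,194)
E
```

```text
tcp [  90.9 -398.8  201. ] psi -166.2 j6 68 az -0.2 before [ -60.2 -520.6    1. ] after [ -58.6 -520.8    1. ]
```

>>> play_rows(steps=[{"ax":0,"ay":0,"az":0,"dx":-5,"dy":-43.4,"dz":0,"claw":87},{"ax":0,"ay":0,"az":0,"dx":-5,"dy":-43.4,"dz":0,"claw":87},{"ax":0,"ay":0,"az":0,"dx":-5,"dy":-43.4,"dz":0,"claw":87},{"ax":0,"ay":0,"az":0,"dx":-5,"dy":-43.4,"dz":0,"claw":87},{"ax":0,"ay":0,"az":0,"dx":-5,"dy":-43.4,"dz":0,"claw":87},{"ax":0,"ay":0,"az":0,"dx":-5,"dy":-43.4,"dz":0,"claw":87},{"ax":0,"ay":0,"az":0,"dx":-5,"dy":-43.4,"dz":0,"claw":87},{"ax":0,"ay":0,"az":0,"dx":-5,"dy":-43.4,"dz":0,"claw":87},{"ax":0,"ay":0,"az":0,"dx":-5,"dy":-43.4,"dz":0,"claw":87},{"ax":0,"ay":0,"az":0,"dx":-5,"dy":-43.4,"dz":0,"claw":87},{"ax":0,"ay":0,"az":0,"dx":-5,"dy":-43.4,"dz":0,"claw":87},{"ax":0,"ay":0,"az":0,"dx":-5,"dy":-43.4,"dz":0,"claw":87},{"ax":0,"ay":0,"az":0,"dx":0,"dy":0,"dz":0,"claw":87},{"ax":0,"ay":0,"az":0,"dx":0,"dy":0,"dz":0,"claw":87}])

```text
time_s: 5.3
tcp_pos: [0.5806, -0.2154, 0.1997]
ee_rot: [[0.241, -0.971, -0.002], [-0.971, -0.241, 0.0], [-0.001, 0.001, -1.0]]
wrist_force: [-0.9, -0.2, -0.4]
gripper_width: 0.998
gripper_force: 0.0
```

```bash
python3 - <<'E'
from h import *
go(582,-216,200,194)
look("w3",.004,.015,.008)
E
```

```text
tcp [ 580.6 -215.4  199.7] psi -166.1 j6 19 az -0.1 before [ 0.9 -1.2 -0.3] after [ 0.9 -1.2 -0.3]
[316.  97.] [286  51  59  94] cloud c=(603.6,-283.7) 84.0x50.1 long-axis yaw -72.1 cast c=(603.6,-283.7) 83.9x50.0 long-axis yaw -72.1 z 0.0088
[474.  99.] [446  59  60  83] cloud c=(455.0,-318.5) 78.1x19.1 long-axis yaw 80.3 cast c=(455.2,-319.1) 79.3x20.7 long-axis yaw 80.5 z 0.0117
[ 88. 170.] [  0 131 124 101] cloud c=(820.8,-166.1) 142.7x66.8 long-axis yaw -34.7 cast c=(838.0,-139.3) 119.9x82.2 long-axis yaw -0.1 z 0.0098
```

View pics/w3.png

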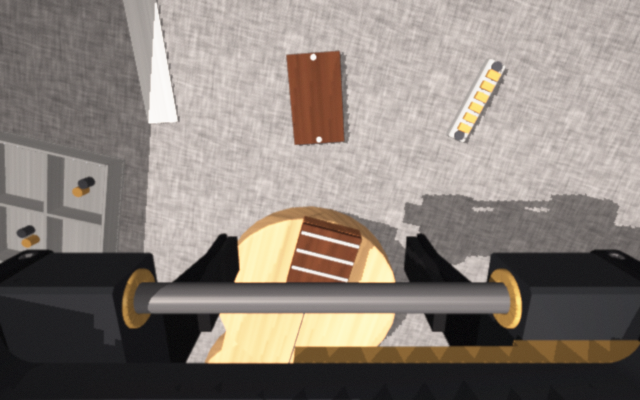

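Wrist view: riser at (316,97), 84x50 as it should be; bridge at (477,100), 78x19. Both are measured to fit, so I'm going to pick the riser.

```bash
python3 - <<'E'
from h import *
go(603.6,-283.7,60,197.9)
E
```

```text
tcp [ 579.8 -215.9  200.1] psi -166.1 j6 19 az -4.0 before [ 71.6  -6.8 140.1] after [ 71.9  -1.8 140.1]
```

>>> play_rows(steps=[{"ax":0,"ay":0,"az":-4,"dx":0,"dy":0,"dz":0,"claw":87},{"ax":0,"ay":0,"az":0,"dx":18,"dy":-0.5,"dz":30,"claw":87},{"ax":0,"ay":0,"az":0,"dx":18,"dy":-0.5,"dz":35,"claw":87},{"ax":0,"ay":0,"az":0,"dx":18,"dy":-0.5,"dz":35,"claw":87},{"ax":0,"ay":0,"az":0,"dx":18,"dy":-0.5,"dz":35,"claw":87},{"ax":0,"ay":0,"az":0,"dx":0,"dy":0,"dz":25,"claw":75},{"ax":0,"ay":0,"az":0,"dx":0,"dy":0,"dz":15,"claw":70},{"ax":0,"ay":0,"az":0,"dx":0,"dy":0,"dz":0,"claw":70},{"ax":0,"ay":0,"az":0,"dx":0,"dy":0,"dz":0,"claw":70}])

```text
time_s: 6.25
tcp_pos: [0.6048, -0.2842, 0.027]
ee_rot: [[0.308, -0.951, 0.002], [-0.951, -0.308, -0.001], [0.001, -0.001, -1.0]]
wrist_force: [0.2, 0.4, -0.0]
gripper_width: 0.818
gripper_force: 0.0
```

```bash
python3 - <<'E'
from h import *
go(603.6,-283.7,16,197.9)
E
```

```text
tcp [ 604.8 -284.2   27. ] psi -162.1 j6 29 az 0.0 before [-0.8  1.  11. ] after [-0.8  1.  11. ]
```

>>> play_rows(steps=[{"ax":0,"ay":0,"az":0,"dx":-1,"dy":1,"dz":11,"claw":70},{"ax":0,"ay":0,"az":0,"dx":0,"dy":0,"dz":0,"claw":45},{"ax":0,"ay":0,"az":0,"dx":0,"dy":0,"dz":0,"claw":44},{"ax":0,"ay":0,"az":0,"dx":0,"dy":0,"dz":0,"claw":44},{"ax":0,"ay":0,"az":0,"dx":0,"dy":0,"dz":0,"claw":44},{"ax":0,"ay":0,"az":0,"dx":0,"dy":0,"dz":0,"claw":44},{"ax":0,"ay":0,"az":0,"dx":0,"dy":0,"dz":0,"claw":44},{"ax":0,"ay":0,"az":0,"dx":0,"dy":0,"dz":-15,"claw":44},{"ax":0,"ay":0,"az":0,"dx":0,"dy":0,"dz":-30,"claw":44},{"ax":0,"ay":0,"az":0,"dx":0,"dy":0,"dz":-35,"claw":44},{"ax":0,"ay":0,"az":0,"dx":0,"dy":0,"dz":-30,"claw":44}])

```text
time_s: 7.35
tcp_pos: [0.6035, -0.2835, 0.1272]
ee_rot: [[0.308, -0.951, 0.002], [-0.951, -0.308, -0.001], [0.001, -0.001, -1.0]]
wrist_force: [0.6, -0.5, -0.5]
gripper_width: 0.569
gripper_force: 30.0
```

```bash
python3 - <<'E'
from h import *
go(565.1,-0.6,120,268.4)
E
```

```text
tcp [ 603.5 -283.5  127.2] psi -162.1 j6 29 az -70.5 before [-281.   -50.6    7.2] after [ -46.3 -281.7    7.2]
```

>>> play_rows(steps=[{"ax":0,"ay":0,"az":0,"dx":-35,"dy":-6.3,"dz":1,"claw":44},{"ax":0,"ay":0,"az":0,"dx":-35,"dy":-6.3,"dz":1,"claw":44},{"ax":0,"ay":0,"az":0,"dx":-35,"dy":-6.3,"dz":1,"claw":44},{"ax":0,"ay":0,"az":0,"dx":-35,"dy":-6.3,"dz":1,"claw":44},{"ax":0,"ay":0,"az":0,"dx":-35,"dy":-6.3,"dz":1,"claw":44},{"ax":0,"ay":0,"az":0,"dx":-35,"dy":-6.3,"dz":1,"claw":44},{"ax":0,"ay":0,"az":0,"dx":-35,"dy":-6.3,"dz":1,"claw":44},{"ax":0,"ay":0,"az":0,"dx":-36,"dy":-6.3,"dz":0,"claw":44},{"ax":0,"ay":0,"az":-8,"dx":0,"dy":0,"dz":0,"claw":44},{"ax":0,"ay":0,"az":-8,"dx":0,"dy":0,"dz":0,"claw":44},{"ax":0,"ay":0,"az":-8,"dx":0,"dy":0,"dz":0,"claw":44},{"ax":0,"ay":0,"az":-8,"dx":0,"dy":0,"dz":0,"claw":44},{"ax":0,"ay":0,"az":-8,"dx":0,"dy":0,"dz":0,"claw":44},{"ax":0,"ay":0,"az":-8,"dx":0,"dy":0,"dz":0,"claw":44},{"ax":0,"ay":0,"az":-8,"dx":0,"dy":0,"dz":0,"claw":44},{"ax":0,"ay":0,"az":-8,"dx":0,"dy":0,"dz":0,"claw":44},{"ax":0,"ay":0,"az":-6.5,"dx":0,"dy":0,"dz":0,"claw":44},{"ax":0,"ay":0,"az":0,"dx":0,"dy":0,"dz":40,"claw":44},{"ax":0,"ay":0,"az":0,"dx":0,"dy":0,"dz":10,"claw":44},{"ax":0,"ay":0,"az":0,"dx":0,"dy":0,"dz":0,"claw":44}])

```text
time_s: 9.35
tcp_pos: [0.5633, -0.0008, 0.0663]
ee_rot: [[1.0, -0.028, -0.004], [-0.028, -1.0, -0.001], [-0.004, 0.001, -1.0]]
wrist_force: [0.0, -0.5, -0.2]
gripper_width: 0.571
gripper_force: 30.0
```

```bash
python3 - <<'E'
from h import *
go(565.1,-0.6,57,268.4)
E
```

```text
tcp [563.3  -0.8  66.3] psi -91.6 j6 72 az 0.0 before [ 1.8 -0.2  9.3] after [ 1.8 -0.2  9.3]
```

>>> play_rows(steps=[{"ax":0,"ay":0,"az":0,"dx":2,"dy":0,"dz":5,"claw":44},{"ax":0,"ay":0,"az":0,"dx":0,"dy":0,"dz":4.5,"claw":44},{"ax":0,"ay":0,"az":0,"dx":0,"dy":0,"dz":0,"claw":44},{"ax":0,"ay":0,"az":0,"dx":0,"dy":0,"dz":0,"claw":44}])

```text
time_s: 9.75
tcp_pos: [0.5669, -0.0003, 0.0585]
ee_rot: [[1.0, -0.027, 0.001], [-0.027, -1.0, 0.0], [0.001, -0.0, -1.0]]
wrist_force: [0.4, 1.1, -1.0]
gripper_width: 0.572
gripper_force: 30.0
```

>>> play_rows(steps=[{"ax":0,"ay":0,"az":0,"dx":0,"dy":0,"dz":0.5,"claw":60},{"ax":0,"ay":0,"az":0,"dx":0,"dy":0,"dz":0,"claw":60},{"ax":0,"ay":0,"az":0,"dx":0,"dy":0,"dz":0,"claw":60},{"ax":0,"ay":0,"az":0,"dx":0,"dy":0,"dz":-10,"claw":60},{"ax":0,"ay":0,"az":0,"dx":0,"dy":0,"dz":-30,"claw":60},{"ax":0,"ay":0,"az":0,"dx":0,"dy":0,"dz":-30,"claw":60},{"ax":0,"ay":0,"az":0,"dx":0,"dy":0,"dz":0,"claw":60}])

```text
time_s: 10.45
tcp_pos: [0.5699, 0.0001, 0.133]
ee_rot: [[1.0, -0.026, 0.01], [-0.026, -1.0, 0.001], [0.01, -0.002, -1.0]]
wrist_force: [0.6, 0.2, 1.8]
gripper_width: 0.687
gripper_force: 0.0
```

```bash
python3 - <<'E'
from h import *
go(455,-318.5,110,170.3)
E
```

```text
tcp [5.699e+02 1.000e-01 1.330e+02] psi -91.5 j6 72 az 98.2 before [-106.6  321.5   23. ] after [333.4  59.6  23. ]
```

>>> play_rows(steps=[{"ax":0,"ay":0,"az":0,"dx":-13.3,"dy":40.2,"dz":0,"claw":60},{"ax":0,"ay":0,"az":0,"dx":-13.3,"dy":40.2,"dz":0,"claw":60},{"ax":0,"ay":0,"az":0,"dx":-13.3,"dy":40.2,"dz":0,"claw":60},{"ax":0,"ay":0,"az":0,"dx":-13.3,"dy":40.2,"dz":0,"claw":60},{"ax":0,"ay":0,"az":0,"dx":-13.3,"dy":40.2,"dz":0,"claw":60},{"ax":0,"ay":0,"az":0,"dx":-13.3,"dy":40.2,"dz":0,"claw":60},{"ax":0,"ay":0,"az":0,"dx":-13.3,"dy":40.2,"dz":10,"claw":50},{"ax":0,"ay":0,"az":0,"dx":-13.3,"dy":40.2,"dz":13,"claw":40},{"ax":0,"ay":0,"az":8.2,"dx":0,"dy":0,"dz":0,"claw":40},{"ax":0,"ay":0,"az":8.2,"dx":0,"dy":0,"dz":0,"claw":40},{"ax":0,"ay":0,"az":8.2,"dx":0,"dy":0,"dz":0,"claw":40},{"ax":0,"ay":0,"az":8.2,"dx":0,"dy":0,"dz":0,"claw":40},{"ax":0,"ay":0,"az":8.2,"dx":0,"dy":0,"dz":0,"claw":40},{"ax":0,"ay":0,"az":8.2,"dx":0,"dy":0,"dz":0,"claw":40},{"ax":0,"ay":0,"az":8.2,"dx":0,"dy":0,"dz":0,"claw":40},{"ax":0,"ay":0,"az":8.2,"dx":0,"dy":0,"dz":0,"claw":40},{"ax":0,"ay":0,"az":8.2,"dx":0,"dy":0,"dz":0,"claw":40},{"ax":0,"ay":0,"az":8.2,"dx":0,"dy":0,"dz":0,"claw":40},{"ax":0,"ay":0,"az":8.2,"dx":0,"dy":0,"dz":0,"claw":40},{"ax":0,"ay":0,"az":8,"dx":0,"dy":0,"dz":0,"claw":40}])

```text
time_s: 12.45
tcp_pos: [0.4514, -0.3189, 0.1047]
ee_rot: [[-0.175, -0.985, 0.0], [-0.985, 0.175, 0.0], [-0.0, -0.0, -1.0]]
wrist_force: [-0.0, -0.6, -0.5]
gripper_width: 0.465
gripper_force: 0.0
```

>>> play_rows(steps=[{"ax":0,"ay":0,"az":0,"dx":0,"dy":0,"dz":40,"claw":40},{"ax":0,"ay":0,"az":0,"dx":0,"dy":0,"dz":30,"claw":40},{"ax":0,"ay":0,"az":0,"dx":0,"dy":0,"dz":0,"claw":40},{"ax":0,"ay":0,"az":0,"dx":0,"dy":0,"dz":0,"claw":40}])

```text
time_s: 12.85
tcp_pos: [0.4517, -0.3192, 0.0349]
ee_rot: [[-0.169, -0.986, -0.001], [-0.986, 0.169, -0.0], [0.0, 0.001, -1.0]]
wrist_force: [-0.0, 1.0, 0.1]
gripper_width: 0.457
gripper_force: 0.0
```

```bash
python3 - <<'E'
from h import *
go(455,-318.5,17,170.3)
E
```

```text
tcp [ 451.7 -319.2   34.9] psi 170.3 j6 9 az -0.0 before [-1.2 -3.2 17.9] after [-1.2 -3.2 17.9]
```

>>> play_rows(steps=[{"ax":0,"ay":0,"az":0,"dx":-1,"dy":-3,"dz":10,"claw":40},{"ax":0,"ay":0,"az":0,"dx":0,"dy":0,"dz":8,"claw":40},{"ax":0,"ay":0,"az":0,"dx":0,"dy":0,"dz":0,"claw":12},{"ax":0,"ay":0,"az":0,"dx":0,"dy":0,"dz":0,"claw":12},{"ax":0,"ay":0,"az":0,"dx":0,"dy":0,"dz":0,"claw":12},{"ax":0,"ay":0,"az":0,"dx":0,"dy":0,"dz":0,"claw":12},{"ax":0,"ay":0,"az":0,"dx":0,"dy":0,"dz":0,"claw":12},{"ax":0,"ay":0,"az":0,"dx":0,"dy":0,"dz":0,"claw":12},{"ax":0,"ay":0,"az":0,"dx":0,"dy":0,"dz":-15,"claw":12},{"ax":0,"ay":0,"az":0,"dx":0,"dy":0,"dz":-35,"claw":12},{"ax":0,"ay":0,"az":0,"dx":0,"dy":0,"dz":-40,"claw":12},{"ax":0,"ay":0,"az":0,"dx":0,"dy":0,"dz":-25,"claw":12},{"ax":0,"ay":0,"az":0,"dx":0,"dy":0,"dz":0,"claw":12}])

```text
time_s: 14.15
tcp_pos: [0.457, -0.3195, 0.1357]
ee_rot: [[-0.169, -0.986, 0.008], [-0.986, 0.169, -0.004], [0.002, -0.009, -1.0]]
wrist_force: [0.5, -0.6, -1.8]
gripper_width: 0.201
gripper_force: 30.0
```

```bash
python3 - <<'E'
from h import *
go(566.9,68,130,88.4)
E
```

```text
tcp [ 457.  -319.5  135.7] psi 170.3 j6 9 az 81.9 before [-400.5  -42.9    5.7] after [-99.1 390.4   5.7]
```

>>> play_rows(steps=[{"ax":0,"ay":0,"az":0,"dx":-40,"dy":-4.3,"dz":0.5,"claw":12},{"ax":0,"ay":0,"az":0,"dx":-40,"dy":-4.3,"dz":0.5,"claw":12},{"ax":0,"ay":0,"az":0,"dx":-40,"dy":-4.3,"dz":0.5,"claw":12},{"ax":0,"ay":0,"az":0,"dx":-40,"dy":-4.3,"dz":0.5,"claw":12},{"ax":0,"ay":0,"az":0,"dx":-40,"dy":-4.3,"dz":0.5,"claw":12},{"ax":0,"ay":0,"az":0,"dx":-40,"dy":-4.3,"dz":0.5,"claw":12},{"ax":0,"ay":0,"az":0,"dx":-40,"dy":-4.3,"dz":0.5,"claw":12},{"ax":0,"ay":0,"az":0,"dx":-40,"dy":-4.3,"dz":0.5,"claw":12},{"ax":0,"ay":0,"az":0,"dx":-40,"dy":-4.3,"dz":0.5,"claw":12},{"ax":0,"ay":0,"az":0,"dx":-40,"dy":-4.3,"dz":0.5,"claw":12},{"ax":0,"ay":0,"az":8.2,"dx":0,"dy":0,"dz":0,"claw":12},{"ax":0,"ay":0,"az":8.2,"dx":0,"dy":0,"dz":0,"claw":12},{"ax":0,"ay":0,"az":8.2,"dx":0,"dy":0,"dz":0,"claw":12},{"ax":0,"ay":0,"az":8.2,"dx":0,"dy":0,"dz":0,"claw":12},{"ax":0,"ay":0,"az":8.2,"dx":0,"dy":0,"dz":0,"claw":12},{"ax":0,"ay":0,"az":8.2,"dx":0,"dy":0,"dz":0,"claw":12},{"ax":0,"ay":0,"az":8.2,"dx":0,"dy":0,"dz":0,"claw":12},{"ax":0,"ay":0,"az":8.2,"dx":0,"dy":0,"dz":0,"claw":12},{"ax":0,"ay":0,"az":8.2,"dx":0,"dy":0,"dz":0,"claw":12},{"ax":0,"ay":0,"az":8.1,"dx":0,"dy":0,"dz":0,"claw":12}])

```text
time_s: 16.15
tcp_pos: [0.5639, 0.0682, 0.125]
ee_rot: [[-0.999, 0.035, -0.003], [0.035, 0.999, -0.001], [0.003, -0.001, -1.0]]
wrist_force: [-0.2, 0.3, -1.2]
gripper_width: 0.201
gripper_force: 30.0
```

>>> play_rows(steps=[{"ax":0,"ay":0,"az":0,"dx":0,"dy":0,"dz":35,"claw":12},{"ax":0,"ay":0,"az":0,"dx":0,"dy":0,"dz":20,"claw":12},{"ax":0,"ay":0,"az":0,"dx":0,"dy":0,"dz":0,"claw":12},{"ax":0,"ay":0,"az":0,"dx":0,"dy":0,"dz":0,"claw":12}])

```text
time_s: 16.55
tcp_pos: [0.5646, 0.0682, 0.0709]
ee_rot: [[-1.0, 0.029, -0.002], [0.029, 1.0, -0.001], [0.001, -0.001, -1.0]]
wrist_force: [-0.2, 0.2, -0.3]
gripper_width: 0.202
gripper_force: 30.0
```

```bash
python3 - <<'E'
from h import *
go(566.9,68,58,88.4)
E
```

```text
tcp [564.6  68.2  70.9] psi 88.3 j6 -115 az -0.1 before [-2.3 -0.1 12.9] after [-2.3 -0.1 12.9]
```

>>> play_rows(steps=[{"ax":0,"ay":0,"az":0,"dx":-2,"dy":0,"dz":8,"claw":12},{"ax":0,"ay":0,"az":0,"dx":0,"dy":0,"dz":4,"claw":12},{"ax":0,"ay":0,"az":0,"dx":0,"dy":0,"dz":0.5,"claw":12},{"ax":0,"ay":0,"az":0,"dx":0,"dy":0,"dz":0,"claw":12},{"ax":0,"ay":0,"az":0,"dx":0,"dy":0,"dz":0.5,"claw":28},{"ax":0,"ay":0,"az":0,"dx":0,"dy":0,"dz":0,"claw":28},{"ax":0,"ay":0,"az":0,"dx":0,"dy":0,"dz":0,"claw":28},{"ax":0,"ay":0,"az":0,"dx":0,"dy":0,"dz":-10,"claw":28},{"ax":0,"ay":0,"az":0,"dx":0,"dy":0,"dz":-40,"claw":28},{"ax":0,"ay":0,"az":0,"dx":0,"dy":0,"dz":-40,"claw":28},{"ax":0,"ay":0,"az":0,"dx":0,"dy":0,"dz":-40,"claw":28},{"ax":0,"ay":0,"az":0,"dx":0,"dy":0,"dz":0,"claw":60}])

```text
time_s: 17.75
tcp_pos: [0.5705, 0.0692, 0.1963]
ee_rot: [[-1.0, 0.028, 0.014], [0.028, 1.0, 0.004], [-0.014, 0.004, -1.0]]
wrist_force: [-0.4, -0.8, -0.5]
gripper_width: 0.356
gripper_force: 0.0
```

```bash
python3 - <<'E'
from h import *
import numpy as np
# hover so that wide pickup (454.5,343.9) is 70 mm ahead along tool +x at psi 170
t=np.radians(170);go(454.5+70*np.sin(t),343.9-70*np.cos(t),195,170)
E
```

```text
tcp [570.5  69.2 196.3] psi 88.4 j6 -115 az -81.6 before [113.3 340.6   1.3] after [-320.3  162.     1.3]
```

>>> play_rows(steps=[{"ax":0,"ay":0,"az":0,"dx":12.6,"dy":37.8,"dz":0,"claw":87},{"ax":0,"ay":0,"az":0,"dx":12.6,"dy":37.8,"dz":0,"claw":87},{"ax":0,"ay":0,"az":0,"dx":12.6,"dy":37.8,"dz":0,"claw":87},{"ax":0,"ay":0,"az":0,"dx":12.6,"dy":37.8,"dz":0,"claw":87},{"ax":0,"ay":0,"az":0,"dx":12.6,"dy":37.8,"dz":0,"claw":87},{"ax":0,"ay":0,"az":0,"dx":12.6,"dy":37.8,"dz":0,"claw":87},{"ax":0,"ay":0,"az":0,"dx":12.6,"dy":37.8,"dz":0,"claw":87},{"ax":0,"ay":0,"az":0,"dx":12.6,"dy":37.8,"dz":0,"claw":87},{"ax":0,"ay":0,"az":0,"dx":12.6,"dy":37.8,"dz":0,"claw":87},{"ax":0,"ay":0,"az":-8.2,"dx":0,"dy":0,"dz":0,"claw":87},{"ax":0,"ay":0,"az":-8.2,"dx":0,"dy":0,"dz":0,"claw":87},{"ax":0,"ay":0,"az":-8.2,"dx":0,"dy":0,"dz":0,"claw":87},{"ax":0,"ay":0,"az":-8.2,"dx":0,"dy":0,"dz":0,"claw":87},{"ax":0,"ay":0,"az":-8.2,"dx":0,"dy":0,"dz":0,"claw":87},{"ax":0,"ay":0,"az":-8.2,"dx":0,"dy":0,"dz":0,"claw":87},{"ax":0,"ay":0,"az":-8.2,"dx":0,"dy":0,"dz":0,"claw":87},{"ax":0,"ay":0,"az":-8.2,"dx":0,"dy":0,"dz":0,"claw":87},{"ax":0,"ay":0,"az":-8.2,"dx":0,"dy":0,"dz":0,"claw":87},{"ax":0,"ay":0,"az":-7.8,"dx":0,"dy":0,"dz":0,"claw":87},{"ax":0,"ay":0,"az":0,"dx":0,"dy":0,"dz":0,"claw":87}])

```text
time_s: 19.75
tcp_pos: [0.4633, 0.4117, 0.1889]
ee_rot: [[-0.175, -0.985, 0.0], [-0.985, 0.175, 0.0], [-0.0, -0.0, -1.0]]
wrist_force: [0.5, 0.8, -0.7]
gripper_width: 0.997
gripper_force: 0.0
```

```bash
python3 - <<'E'
from h import *
look("w4",.014,.025,.02)
go(454.5,343.9,60,170)
E
```

```text
[186.  10.] [163   0  61  28] cloud c=(544.7,245.7) 49.8x20.0 long-axis yaw 14.2 cast c=(543.4,246.8) 48.7x19.5 long-axis yaw 16.2 z 0.0166
[410.  28.] [390   0  39  60] cloud c=(366.1,295.0) 51.4x20.1 long-axis yaw -78.5 cast c=(367.4,295.6) 50.5x19.8 long-axis yaw -78.7 z 0.0168
[313. 105.] [291  67  44  78] cloud c=(459.8,345.9) 68.0x38.1 long-axis yaw 80.6 cast c=(459.7,345.7) 67.4x37.7 long-axis yaw 80.6 z 0.0207
[158. 113.] [130  75  57  77] cloud c=(601.0,327.4) 69.7x20.4 long-axis yaw -76.4 cast c=(598.5,327.6) 68.4x20.4 long-axis yaw -76.3 z 0.0166
[385. 199.] [356 163  60  69] cloud c=(406.4,446.1) 68.1x38.5 long-axis yaw 61.0 cast c=(406.9,445.0) 68.0x39.0 long-axis yaw 61.4 z 0.0207
tcp [463.3 411.6 188.9] psi 169.8 j6 -67 az -0.2 before [ 68.2  -3.4 128.9] after [ 68.2  -3.1 128.9]
```

View pics/w4.png

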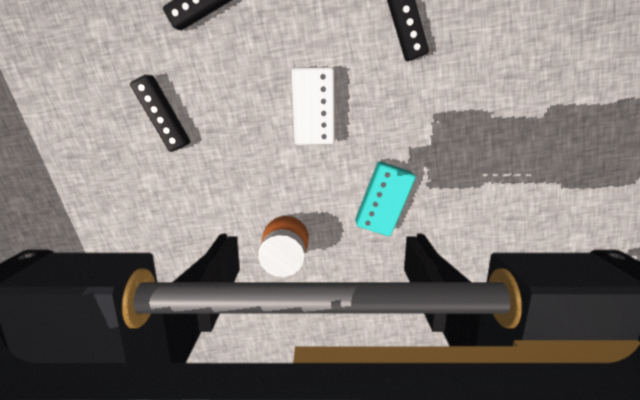

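Wrist view: steel pickup at (313,105), 68x38 as it should be; the target black pickup at (158,113); turquoise at (385,199); jar at (283,250).

>>> play_rows(steps=[{"ax":0,"ay":0,"az":-0.8,"dx":0,"dy":0,"dz":0,"claw":87},{"ax":0,"ay":0,"az":0,"dx":22,"dy":-2.4,"dz":0,"claw":87},{"ax":0,"ay":0,"az":0,"dx":22,"dy":-2.4,"dz":30,"claw":75},{"ax":0,"ay":0,"az":0,"dx":21.4,"dy":-2.5,"dz":40,"claw":65},{"ax":0,"ay":0,"az":0,"dx":0,"dy":0,"dz":40,"claw":60},{"ax":0,"ay":0,"az":0,"dx":0,"dy":0,"dz":30,"claw":60},{"ax":0,"ay":0,"az":0,"dx":0,"dy":0,"dz":0,"claw":60},{"ax":0,"ay":0,"az":0,"dx":0,"dy":0,"dz":0,"claw":60}])

```text
time_s: 20.6
tcp_pos: [0.4605, 0.3464, 0.0491]
ee_rot: [[-0.161, -0.987, 0.0], [-0.987, 0.161, -0.0], [0.0, -0.001, -1.0]]
wrist_force: [0.1, 0.4, 0.6]
gripper_width: 0.696
gripper_force: 0.0
```

```bash
python3 - <<'E'
from h import *
from station import *
go(459.8,345.9,24,170.6)
c=capture("top");pickle.dump(c,open("top2.pkl","wb"));P=cloud(c)
f=c["frame"];cv2.imwrite("pics/top2.png",cv2.resize(f[140:225,265:395],None,fx=5,fy=5,interpolation=cv2.INTER_CUBIC))
hsv=cv2.cvtColor(f,cv2.COLOR_BGR2HSV)
m=((P[...,2]>0.0445)&(P[...,2]<.09)).astype(np.uint8);m[:,:265]=0;m[:,395:]=0;m[:140]=0;m[225:]=0
n,l,s,ct=cv2.connectedComponentsWithStats(m)
for i in range(1,n):
    if s[i,4]>9:
        q=P[l==i];print(ct[i].round(),s[i,4],np.median(q[:,2]).round(4),rect(q[:,:2]))
E
```

```text
tcp [460.5 346.4  49.1] psi 170.7 j6 -62 az 0.1 before [ 0.6  0.6 25.1] after [ 0.6  0.6 25.1]
[288. 176.] 149 0.0526 c=(568.5,113.3) 98.8x16.3 long-axis yaw 0.7
[324. 177.] 343 0.0473 c=(566.5,2.0) 86.6x55.0 long-axis yaw -3.6
[302. 177.] 135 0.0513 c=(563.8,68.0) 76.5x16.7 long-axis yaw 0.0
[367. 178.] 395 0.0607 c=(559.4,-141.3) 70.0x61.1 long-axis yaw 87.9
```

View pics/top2.png

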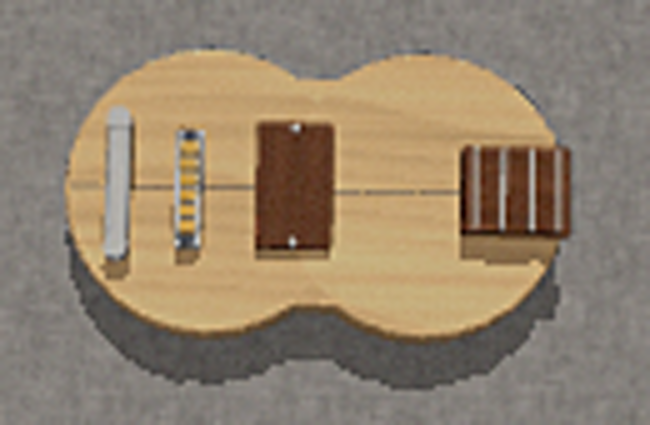

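The crop shows the bridge at (188,188) and the riser at (295,186), both square on the line. The gaps match to about 2 mm. Next I'll grasp the wide pickup.

>>> play_rows(steps=[{"ax":0,"ay":0,"az":0,"dx":0.5,"dy":0.5,"dz":15,"claw":60},{"ax":0,"ay":0,"az":0,"dx":0,"dy":0,"dz":10,"claw":60},{"ax":0,"ay":0,"az":0,"dx":0,"dy":0,"dz":0,"claw":32},{"ax":0,"ay":0,"az":0,"dx":0,"dy":0,"dz":0,"claw":32},{"ax":0,"ay":0,"az":0,"dx":0,"dy":0,"dz":0,"claw":32},{"ax":0,"ay":0,"az":0,"dx":0,"dy":0,"dz":0,"claw":32},{"ax":0,"ay":0,"az":0,"dx":0,"dy":0,"dz":0,"claw":32},{"ax":0,"ay":0,"az":0,"dx":0,"dy":0,"dz":0,"claw":32},{"ax":0,"ay":0,"az":0,"dx":0,"dy":0,"dz":-15,"claw":32},{"ax":0,"ay":0,"az":0,"dx":0,"dy":0,"dz":-35,"claw":32},{"ax":0,"ay":0,"az":0,"dx":0,"dy":0,"dz":-40,"claw":32},{"ax":0,"ay":0,"az":0,"dx":0,"dy":0,"dz":-30,"claw":32},{"ax":0,"ay":0,"az":0,"dx":0,"dy":0,"dz":0,"claw":32}])

```text
time_s: 21.95
tcp_pos: [0.4614, 0.3475, 0.1482]
ee_rot: [[-0.16, -0.987, 0.007], [-0.987, 0.16, 0.007], [-0.008, -0.005, -1.0]]
wrist_force: [-0.1, 0.6, -0.8]
gripper_width: 0.429
gripper_force: 30.0
```

```bash
python3 - <<'E'
from h import *
go(566.5,0,130,88)
E
```

```text
tcp [461.4 347.5 148.2] psi 170.8 j6 -62 az 82.8 before [ 326.2 -159.4   18.2] after [-117.2 -343.7   18.2]
```

>>> play_rows(steps=[{"ax":0,"ay":0,"az":0,"dx":36.3,"dy":-17.7,"dz":0,"claw":32},{"ax":0,"ay":0,"az":0,"dx":36.3,"dy":-17.7,"dz":0,"claw":32},{"ax":0,"ay":0,"az":0,"dx":36.3,"dy":-17.7,"dz":0,"claw":32},{"ax":0,"ay":0,"az":0,"dx":36.3,"dy":-17.7,"dz":0,"claw":32},{"ax":0,"ay":0,"az":0,"dx":36.3,"dy":-17.7,"dz":0,"claw":32},{"ax":0,"ay":0,"az":0,"dx":36.3,"dy":-17.7,"dz":0,"claw":32},{"ax":0,"ay":0,"az":0,"dx":36.3,"dy":-17.7,"dz":0,"claw":32},{"ax":0,"ay":0,"az":0,"dx":36.3,"dy":-17.7,"dz":0,"claw":32},{"ax":0,"ay":0,"az":0,"dx":36.3,"dy":-17.7,"dz":0,"claw":32},{"ax":0,"ay":0,"az":8.3,"dx":0,"dy":0,"dz":0,"claw":32},{"ax":0,"ay":0,"az":8.3,"dx":0,"dy":0,"dz":0,"claw":32},{"ax":0,"ay":0,"az":8.3,"dx":0,"dy":0,"dz":0,"claw":32},{"ax":0,"ay":0,"az":8.3,"dx":0,"dy":0,"dz":0,"claw":32},{"ax":0,"ay":0,"az":8.3,"dx":0,"dy":0,"dz":0,"claw":32},{"ax":0,"ay":0,"az":8.3,"dx":0,"dy":0,"dz":0,"claw":32},{"ax":0,"ay":0,"az":8.3,"dx":0,"dy":0,"dz":0,"claw":32},{"ax":0,"ay":0,"az":8.3,"dx":0,"dy":0,"dz":0,"claw":32},{"ax":0,"ay":0,"az":8.3,"dx":0,"dy":0,"dz":0,"claw":32},{"ax":0,"ay":0,"az":8.1,"dx":0,"dy":0,"dz":0,"claw":32},{"ax":0,"ay":0,"az":0,"dx":0,"dy":0,"dz":30,"claw":32}])

```text
time_s: 23.95
tcp_pos: [0.5664, -0.0021, 0.1156]
ee_rot: [[-0.999, 0.038, 0.007], [0.038, 0.999, 0.001], [-0.007, 0.002, -1.0]]
wrist_force: [1.4, -0.1, -1.8]
gripper_width: 0.432
gripper_force: 30.0
```

>>> play_rows(steps=[{"ax":0,"ay":0,"az":0,"dx":0,"dy":0,"dz":25,"claw":32},{"ax":0,"ay":0,"az":0,"dx":0,"dy":0,"dz":5,"claw":32},{"ax":0,"ay":0,"az":0,"dx":0,"dy":0,"dz":0,"claw":32},{"ax":0,"ay":0,"az":0,"dx":0,"dy":0,"dz":0,"claw":32}])

```text
time_s: 24.35
tcp_pos: [0.5647, -0.0024, 0.0842]
ee_rot: [[-0.999, 0.036, 0.001], [0.036, 0.999, -0.0], [-0.001, -0.0, -1.0]]
wrist_force: [0.5, 0.1, -0.8]
gripper_width: 0.43
gripper_force: 30.0
```

```bash
python3 - <<'E'
from h import *
go(566.5,0,72,88)
E
```

```text
tcp [564.7  -2.4  84.2] psi 88.0 j6 -108 az -0.0 before [-1.7  2.5 12.2] after [-1.7  2.5 12.2]
```

>>> play_rows(steps=[{"ax":0,"ay":0,"az":0,"dx":-1.7,"dy":2.5,"dz":6,"claw":32},{"ax":0,"ay":0,"az":0,"dx":0,"dy":0,"dz":5,"claw":32},{"ax":0,"ay":0,"az":0,"dx":0,"dy":0,"dz":1,"claw":32},{"ax":0,"ay":0,"az":0,"dx":0,"dy":0,"dz":0,"claw":32},{"ax":0,"ay":0,"az":0,"dx":0,"dy":0,"dz":0.5,"claw":48},{"ax":0,"ay":0,"az":0,"dx":0,"dy":0,"dz":0,"claw":48},{"ax":0,"ay":0,"az":0,"dx":0,"dy":0,"dz":0,"claw":48},{"ax":0,"ay":0,"az":0,"dx":0,"dy":0,"dz":-10,"claw":48},{"ax":0,"ay":0,"az":0,"dx":0,"dy":0,"dz":-35,"claw":48},{"ax":0,"ay":0,"az":0,"dx":0,"dy":0,"dz":-35,"claw":48},{"ax":0,"ay":0,"az":0,"dx":0,"dy":0,"dz":0,"claw":48},{"ax":0,"ay":0,"az":0,"dx":0,"dy":0,"dz":0,"claw":48}])

```text
time_s: 25.55
tcp_pos: [0.5662, 0.0001, 0.1525]
ee_rot: [[-0.999, 0.036, 0.003], [0.036, 0.999, 0.001], [-0.003, 0.001, -1.0]]
wrist_force: [-0.6, -0.4, -0.7]
gripper_width: 0.55
gripper_force: 0.0
```

```bash
python3 - <<'E'
from h import *
go(600,327.5,120,193.6)
E
```

```text
tcp [5.662e+02 1.000e-01 1.525e+02] psi 87.9 j6 -108 az -105.7 before [-21.9 328.4  32.5] after [-310.3 -109.8   32.5]
```

>>> play_rows(steps=[{"ax":0,"ay":0,"az":0,"dx":-2.7,"dy":41,"dz":0,"claw":48},{"ax":0,"ay":0,"az":0,"dx":-2.7,"dy":41,"dz":0,"claw":48},{"ax":0,"ay":0,"az":0,"dx":-2.7,"dy":41,"dz":0,"claw":48},{"ax":0,"ay":0,"az":0,"dx":-2.7,"dy":41,"dz":0,"claw":48},{"ax":0,"ay":0,"az":0,"dx":-2.7,"dy":41,"dz":0,"claw":48},{"ax":0,"ay":0,"az":0,"dx":-2.7,"dy":41,"dz":0,"claw":48},{"ax":0,"ay":0,"az":0,"dx":-2.7,"dy":41,"dz":0,"claw":48},{"ax":0,"ay":0,"az":0,"dx":-2.7,"dy":41,"dz":30,"claw":48},{"ax":0,"ay":0,"az":-8.5,"dx":0,"dy":0,"dz":0,"claw":48},{"ax":0,"ay":0,"az":-8.5,"dx":0,"dy":0,"dz":0,"claw":48},{"ax":0,"ay":0,"az":-8.5,"dx":0,"dy":0,"dz":0,"claw":48},{"ax":0,"ay":0,"az":-8.5,"dx":0,"dy":0,"dz":0,"claw":48},{"ax":0,"ay":0,"az":-8.5,"dx":0,"dy":0,"dz":0,"claw":48},{"ax":0,"ay":0,"az":-8.5,"dx":0,"dy":0,"dz":0,"claw":48},{"ax":0,"ay":0,"az":-8.5,"dx":0,"dy":0,"dz":0,"claw":48},{"ax":0,"ay":0,"az":-8.5,"dx":0,"dy":0,"dz":0,"claw":48},{"ax":0,"ay":0,"az":-8.5,"dx":0,"dy":0,"dz":0,"claw":48},{"ax":0,"ay":0,"az":-8.5,"dx":0,"dy":0,"dz":0,"claw":48},{"ax":0,"ay":0,"az":-8.5,"dx":0,"dy":0,"dz":0,"claw":48},{"ax":0,"ay":0,"az":-8.5,"dx":0,"dy":0,"dz":0,"claw":48}])

```text
time_s: 27.55
tcp_pos: [0.5984, 0.3256, 0.1198]
ee_rot: [[0.178, -0.984, -0.003], [-0.984, -0.178, -0.002], [0.002, 0.003, -1.0]]
wrist_force: [-0.8, 0.8, -0.1]
gripper_width: 0.551
gripper_force: 0.0
```

>>> play_rows(steps=[{"ax":0,"ay":0,"az":-3.7,"dx":0,"dy":0,"dz":40,"claw":48},{"ax":0,"ay":0,"az":0,"dx":0,"dy":0,"dz":35,"claw":48},{"ax":0,"ay":0,"az":0,"dx":0,"dy":0,"dz":0,"claw":48},{"ax":0,"ay":0,"az":0,"dx":0,"dy":0,"dz":0,"claw":48}])

```text
time_s: 27.95
tcp_pos: [0.599, 0.3257, 0.0457]
ee_rot: [[0.236, -0.972, -0.002], [-0.972, -0.236, -0.002], [0.002, 0.002, -1.0]]
wrist_force: [0.6, -0.0, 0.8]
gripper_width: 0.553
gripper_force: 0.0
```

```bash
python3 - <<'E'
from h import *
go(600,327.5,20,193.6)
E
```

```text
tcp [599.  325.7  45.7] psi -166.3 j6 -28 az 0.1 before [-1.5 -1.4 25.7] after [-1.5 -1.4 25.7]
```

>>> play_rows(steps=[{"ax":0,"ay":0,"az":0,"dx":-1.5,"dy":-1.4,"dz":15,"claw":48},{"ax":0,"ay":0,"az":0,"dx":0,"dy":0,"dz":10.7,"claw":48},{"ax":0,"ay":0,"az":0,"dx":0,"dy":0,"dz":0,"claw":14},{"ax":0,"ay":0,"az":0,"dx":0,"dy":0,"dz":0,"claw":14},{"ax":0,"ay":0,"az":0,"dx":0,"dy":0,"dz":0,"claw":14},{"ax":0,"ay":0,"az":0,"dx":0,"dy":0,"dz":0,"claw":14},{"ax":0,"ay":0,"az":0,"dx":0,"dy":0,"dz":0,"claw":14},{"ax":0,"ay":0,"az":0,"dx":0,"dy":0,"dz":0,"claw":14},{"ax":0,"ay":0,"az":0,"dx":0,"dy":0,"dz":-15,"claw":14},{"ax":0,"ay":0,"az":0,"dx":0,"dy":0,"dz":-35,"claw":14},{"ax":0,"ay":0,"az":0,"dx":0,"dy":0,"dz":-40,"claw":14},{"ax":0,"ay":0,"az":0,"dx":0,"dy":0,"dz":-30,"claw":14},{"ax":0,"ay":0,"az":0,"dx":0,"dy":0,"dz":0,"claw":14}])

```text
time_s: 29.25
tcp_pos: [0.603, 0.3298, 0.1483]
ee_rot: [[0.237, -0.972, 0.01], [-0.972, -0.237, 0.007], [-0.004, -0.012, -1.0]]
wrist_force: [0.7, -0.2, -0.5]
gripper_width: 0.224
gripper_force: 30.0
```

```bash
python3 - <<'E'
from h import *
go(563.2,-68,140,268.4)
E
```

```text
tcp [603.  329.8 148.3] psi -166.3 j6 -29 az -74.7 before [377.1 132.8   8.3] after [-28.7 398.7   8.3]
```

>>> play_rows(steps=[{"ax":0,"ay":0,"az":0,"dx":37.7,"dy":13.3,"dz":0,"claw":14},{"ax":0,"ay":0,"az":0,"dx":37.7,"dy":13.3,"dz":0,"claw":14},{"ax":0,"ay":0,"az":0,"dx":37.7,"dy":13.3,"dz":0,"claw":14},{"ax":0,"ay":0,"az":0,"dx":37.7,"dy":13.3,"dz":0,"claw":14},{"ax":0,"ay":0,"az":0,"dx":37.7,"dy":13.3,"dz":0,"claw":14},{"ax":0,"ay":0,"az":0,"dx":37.7,"dy":13.3,"dz":0,"claw":14},{"ax":0,"ay":0,"az":0,"dx":37.7,"dy":13.3,"dz":0,"claw":14},{"ax":0,"ay":0,"az":0,"dx":37.7,"dy":13.3,"dz":0,"claw":14},{"ax":0,"ay":0,"az":0,"dx":37.7,"dy":13.3,"dz":0,"claw":14},{"ax":0,"ay":0,"az":0,"dx":37.7,"dy":13.3,"dz":0,"claw":14},{"ax":0,"ay":0,"az":-8.3,"dx":0,"dy":0,"dz":0,"claw":14},{"ax":0,"ay":0,"az":-8.3,"dx":0,"dy":0,"dz":0,"claw":14},{"ax":0,"ay":0,"az":-8.3,"dx":0,"dy":0,"dz":0,"claw":14},{"ax":0,"ay":0,"az":-8.3,"dx":0,"dy":0,"dz":0,"claw":14},{"ax":0,"ay":0,"az":-8.3,"dx":0,"dy":0,"dz":0,"claw":14},{"ax":0,"ay":0,"az":-8.3,"dx":0,"dy":0,"dz":0,"claw":14},{"ax":0,"ay":0,"az":-8.3,"dx":0,"dy":0,"dz":0,"claw":14},{"ax":0,"ay":0,"az":-8.3,"dx":0,"dy":0,"dz":0,"claw":14},{"ax":0,"ay":0,"az":-8.3,"dx":0,"dy":0,"dz":0,"claw":14},{"ax":0,"ay":0,"az":0,"dx":0,"dy":0,"dz":30,"claw":14}])

```text
time_s: 31.25
tcp_pos: [0.5629, -0.0695, 0.1146]
ee_rot: [[1.0, -0.026, 0.01], [-0.026, -1.0, 0.0], [0.01, -0.001, -1.0]]
wrist_force: [0.8, 1.4, -1.6]
gripper_width: 0.225
gripper_force: 30.0
```

>>> play_rows(steps=[{"ax":0,"ay":0,"az":0,"dx":0,"dy":0,"dz":25,"claw":14},{"ax":0,"ay":0,"az":0,"dx":0,"dy":0,"dz":10,"claw":14},{"ax":0,"ay":0,"az":0,"dx":0,"dy":0,"dz":0,"claw":14},{"ax":0,"ay":0,"az":0,"dx":0,"dy":0,"dz":0,"claw":14}])

```text
time_s: 31.65
tcp_pos: [0.5606, -0.0697, 0.0767]
ee_rot: [[1.0, -0.029, 0.001], [-0.029, -1.0, -0.0], [0.001, 0.0, -1.0]]
wrist_force: [0.8, -0.3, -0.8]
gripper_width: 0.228
gripper_force: 30.0
```

```bash
python3 - <<'E'
from h import *
go(563.2,-68,60,268.4)
E
```

```text
tcp [560.6 -69.7  76.7] psi -91.6 j6 79 az -0.0 before [ 2.6 -1.8 16.7] after [ 2.6 -1.8 16.7]
```

>>> play_rows(steps=[{"ax":0,"ay":0,"az":0,"dx":2.6,"dy":-1.8,"dz":10,"claw":14},{"ax":0,"ay":0,"az":0,"dx":0,"dy":0,"dz":5.5,"claw":14},{"ax":0,"ay":0,"az":0,"dx":0,"dy":0,"dz":1,"claw":14},{"ax":0,"ay":0,"az":0,"dx":0,"dy":0,"dz":0,"claw":14},{"ax":0,"ay":0,"az":0,"dx":0,"dy":0,"dz":0.5,"claw":30},{"ax":0,"ay":0,"az":0,"dx":0,"dy":0,"dz":0,"claw":30},{"ax":0,"ay":0,"az":0,"dx":0,"dy":0,"dz":0,"claw":30},{"ax":0,"ay":0,"az":0,"dx":0,"dy":0,"dz":-10,"claw":30},{"ax":0,"ay":0,"az":0,"dx":0,"dy":0,"dz":-35,"claw":30},{"ax":0,"ay":0,"az":0,"dx":0,"dy":0,"dz":-40,"claw":30},{"ax":0,"ay":0,"az":0,"dx":-40,"dy":-20,"dz":-30,"claw":30},{"ax":0,"ay":0,"az":0,"dx":-45,"dy":-20,"dz":-20,"claw":30},{"ax":0,"ay":0,"az":0,"dx":-45,"dy":-20,"dz":-20,"claw":30},{"ax":0,"ay":0,"az":0,"dx":0,"dy":0,"dz":0,"claw":30},{"ax":0,"ay":0,"az":0,"dx":0,"dy":0,"dz":0,"claw":30}])

```text
time_s: 33.15
tcp_pos: [0.4423, -0.0078, 0.2109]
ee_rot: [[1.0, -0.027, 0.004], [-0.027, -1.0, 0.001], [0.004, -0.001, -1.0]]
wrist_force: [0.3, 0.3, -0.6]
gripper_width: 0.343
gripper_force: 0.0
```

```bash
python3 - <<'E'
from h import *
look("w5",.0455,.08,.055,300)
c=pickle.load(open("w5.pkl","rb"));P=cloud(c)
for a,b in((.044,.051),(.0645,.075)):
    m=((P[...,2]>a)&(P[...,2]<b)).astype(np.uint8);n,l,s,ct=cv2.connectedComponentsWithStats(m)
    for i in range(1,n):
        if s[i,4]>150:print(a,ct[i].round(),s[i,4],rect(P[l==i][:,:2]))
E
```

```text
[172.  49.] [156   0  33 100] cloud c=(559.8,115.1) 78.0x16.5 long-axis yaw -2.3 cast c=(558.7,113.9) 76.0x20.3 long-axis yaw -2.6 z 0.0544
[227.  44.] [213   0  29  90] cloud c=(562.5,69.6) 69.2x18.5 long-axis yaw -1.4 cast c=(561.6,67.9) 67.5x18.8 long-axis yaw -1.7 z 0.0527
[309.  43.] [278   0  62  88] cloud c=(561.5,1.0) 67.7x50.0 long-axis yaw -1.5 cast c=(560.5,0.8) 65.9x48.8 long-axis yaw -1.6 z 0.0684
[390.  39.] [376   0  29  81] cloud c=(562.2,-66.4) 61.7x20.4 long-axis yaw -1.2 cast c=(561.6,-65.6) 60.4x21.3 long-axis yaw -1.1 z 0.0566
[484.  36.] [434   0 104  74] cloud c=(562.3,-142.2) 70.9x55.4 long-axis yaw 88.1 cast c=(562.2,-142.7) 77.2x54.6 long-axis yaw 88.4 z 0.0629
0.044 [182.  49.] 299 c=(559.3,108.2) 78.2x5.8 long-axis yaw -5.2
0.044 [237.  45.] 261 c=(562.2,62.4) 69.5x6.8 long-axis yaw -4.5
0.044 [314.  52.] 1288 c=(561.5,1.1) 67.7x50.3 long-axis yaw -1.5
0.044 [438.  37.] 186 c=(563.8,-107.4) 55.3x1.2 long-axis yaw -1.9
0.0645 [307.  40.] 3908 c=(561.5,1.7) 58.8x38.0 long-axis yaw -1.5
```

View pics/w5.png

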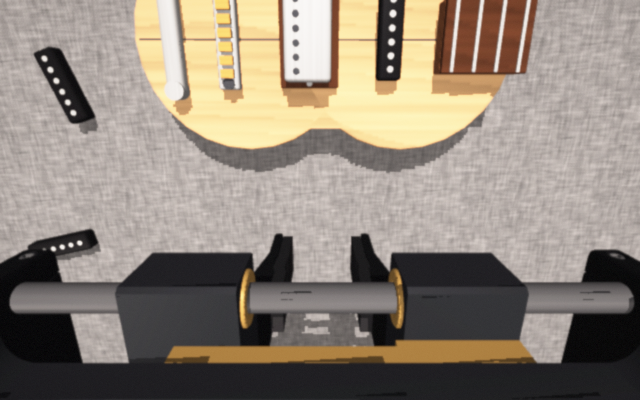

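The view is cut off at the top: wide pickup on the riser at (309,43), narrow at (390,39), bridge at (227,44), spacing along the line right. I'll back off 60 mm for the full view.

>>> play_rows(steps=[{"ax":0,"ay":0,"az":0,"dx":-30,"dy":0,"dz":-20,"claw":30},{"ax":0,"ay":0,"az":0,"dx":-30,"dy":0,"dz":-20,"claw":30},{"ax":0,"ay":0,"az":0,"dx":0,"dy":0,"dz":0,"claw":30},{"ax":0,"ay":0,"az":0,"dx":0,"dy":0,"dz":0,"claw":30}])

```text
time_s: 33.6
tcp_pos: [0.3831, -0.0066, 0.2493]
ee_rot: [[1.0, -0.03, 0.0], [-0.03, -1.0, 0.0], [0.0, -0.0, -1.0]]
wrist_force: [-0.2, -0.5, -0.9]
gripper_width: 0.345
gripper_force: 0.0
```

```bash
python3 - <<'E'
from h import *
look("w6",.0455,.08,.055,300)
c=pickle.load(open("w6.pkl","rb"));P=cloud(c)
for a,b in((.044,.051),(.0645,.075)):
    m=((P[...,2]>a)&(P[...,2]<b)).astype(np.uint8);n,l,s,ct=cv2.connectedComponentsWithStats(m)
    for i in range(1,n):
        if s[i,4]>150:print(a,ct[i].round(),s[i,4],rect(P[l==i][:,:2]))
E
```

```text
[184.  15.] [173   0  23  33] cloud c=(533.8,116.2) 27.4x16.6 long-axis yaw -1.3 cast c=(532.6,115.2) 26.1x19.7 long-axis yaw -1.9 z 0.0553
[234.  11.] [223   0  22  23] cloud c=(536.5,70.5) 18.5x18.1 long-axis yaw 89.5 cast c=(535.3,68.8) 18.6x17.8 long-axis yaw 88.3 z 0.0528
[309.  10.] [282   0  55  22] cloud c=(535.3,1.7) 49.9x17.2 long-axis yaw 88.3 cast c=(533.8,1.4) 48.8x17.0 long-axis yaw 88.3 z 0.0543
[383.   6.] [372   0  23  14] cloud c=(535.7,-65.4) 19.8x10.2 long-axis yaw 84.1 cast c=(535.1,-65.1) 20.0x10.4 long-axis yaw 88.3 z 0.0562
[467.   3.] [427   0  85   7] cloud c=(535.4,-140.9) 69.5x5.5 long-axis yaw 85.2 cast c=(535.6,-141.8) 75.1x4.8 long-axis yaw 88.3 z 0.0588
0.044 [310.  14.] 590 c=(535.3,1.7) 49.9x17.2 long-axis yaw 88.3
0.0645 [307.   5.] 466 c=(535.8,2.6) 36.4x8.2 long-axis yaw 88.5
```

View pics/w6.png

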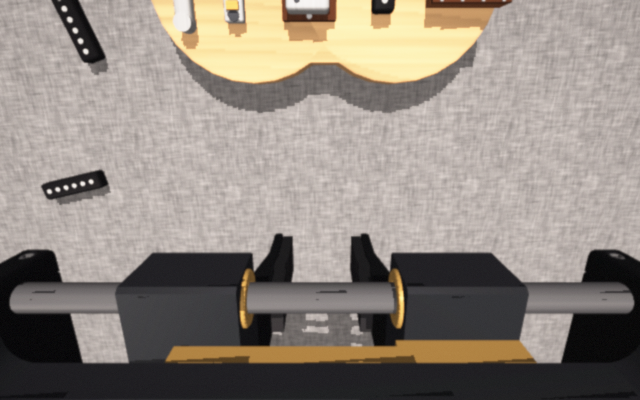

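I went the wrong way, so the parts are cut off even more (row 10). Moving forward instead.

>>> play_rows(steps=[{"ax":0,"ay":0,"az":0,"dx":40,"dy":0,"dz":0,"claw":30},{"ax":0,"ay":0,"az":0,"dx":40,"dy":0,"dz":0,"claw":30},{"ax":0,"ay":0,"az":0,"dx":40,"dy":0,"dz":0,"claw":30},{"ax":0,"ay":0,"az":0,"dx":0,"dy":0,"dz":0,"claw":30},{"ax":0,"ay":0,"az":0,"dx":0,"dy":0,"dz":0,"claw":30}])

```text
time_s: 34.15
tcp_pos: [0.503, -0.0105, 0.2467]
ee_rot: [[1.0, -0.031, -0.005], [-0.031, -1.0, -0.001], [-0.005, 0.001, -1.0]]
wrist_force: [-0.6, 0.0, -0.3]
gripper_width: 0.347
gripper_force: 0.0
```

```bash
python3 - <<'E'
from h import *
look("w7",.0455,.08,.055,300)
c=pickle.load(open("w7.pkl","rb"));P=cloud(c)
for a,b in((.0645,.075),):
    m=((P[...,2]>a)&(P[...,2]<b)).astype(np.uint8);n,l,s,ct=cv2.connectedComponentsWithStats(m)
    for i in range(1,n):
        if s[i,4]>150:print(a,ct[i].round(),s[i,4],rect(P[l==i][:,:2]))
E
```

```text
[192. 106.] [176  54  30 107] cloud c=(569.9,115.1) 99.2x17.2 long-axis yaw -2.5 cast c=(569.9,113.9) 99.2x19.6 long-axis yaw -1.6 z 0.0547
[309. 104.] [282  61  53  88] cloud c=(569.2,0.8) 83.1x49.9 long-axis yaw -1.4 cast c=(569.5,0.5) 81.3x49.0 long-axis yaw -1.5 z 0.0682
[239. 109.] [227  69  25  83] cloud c=(566.6,69.4) 77.7x18.3 long-axis yaw -1.5 cast c=(566.6,67.9) 77.1x18.7 long-axis yaw -1.6 z 0.0527
[378. 106.] [366  69  25  75] cloud c=(566.6,-66.4) 69.5x20.3 long-axis yaw -1.3 cast c=(566.5,-65.8) 69.3x21.1 long-axis yaw -1.3 z 0.0566
[458. 108.] [416  78  86  61] cloud c=(562.9,-142.1) 70.7x55.4 long-axis yaw 88.3 cast c=(562.6,-142.7) 76.5x56.3 long-axis yaw 88.3 z 0.0629
0.0645 [308. 109.] 2984 c=(566.1,1.5) 66.4x38.0 long-axis yaw -2.1
```

View pics/w7.png

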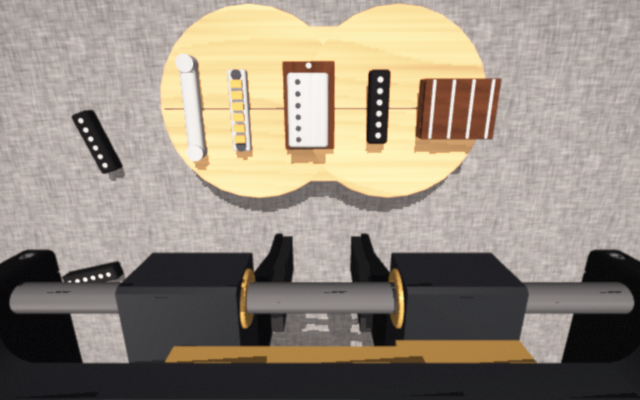

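The full view shows everything in place: narrow pickup (378,106), wide pickup on the riser (309,104), bridge (239,109), all square. Every offset is within about 3 mm, so I'm handing it in.

```bash
python3 -c "
from station import *
print(finish_job())"
```

```text
the job is handed in; nothing more can be done
None
```

The layout is done and handed in: narrow pickup, bridge, riser and wide pickup are all in place, within about 3 mm of target by the last wrist-camera measurement; no verdict came back at hand-in.

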